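Change the reagent cartridge and discard the spent one

ROBOT

A 7-joint arm with a two-finger parallel gripper is mounted at the origin on the work surface. World frame = base frame: x ahead of the robot, y to its left, z up, the work surface at z = 0. Lengths are in m, angles in rad, forces in N, time in s.
With the tool pointing down it reaches from about 0.4 to 0.85 m from the base axis. Payload 10.4 kg.
Tool frame: the origin (TCP) lies midway between the tips of the shut fingers; the grasp point (between the pads) lies 19 mm behind it; z points along the fingers, y is the line along which they close (so a half turn about z gives the same grasp; the last joint's range is limited). The gripper opens to 87 mm and grips with 3 to 60 N. Pads are 19 mm wide; open, the fingers measure 117 mm over their backs; the gripper's body (75 mm by 190 mm) begins 51 mm behind the grasp point.
Start: joints at [1.291, 0.332, -0.065, 1.46, 0.022, 1.35, -0.088], TCP at [0.159, -0.605, 0.223] pointing down, gripper open.
Joint ranges: [-2.6, 2.6], [-0.5, 2.12], [-1.47, 1.34], [0.16, 2.42], [-1.27, 4.41], [0.06, 2.06], [-2.6, 2.6]. Speed limits (rad/s): [2.22, 2.22, 2.79, 2.79, 3.14, 3.14, 3.14].

INTERFACE

Orientations are given as a unit quaternion [x, y, z, w].
In Python, from bench import r gives the robot as it stands.
- The arm moves only by the tool arm_command, never from a script. Its argument "moves" is one flat list of numbers, 4 for each row, row after row: the shift along the tool's x, y, z in cm, then the turn about the tool's z in degrees. A call has 1 to 12 rows; each row shifts and turns the commanded pose from where the row before left it, along the tool's axes as they then stand; what a row does not reach is not made up. A row lasts 1/12 s, in which the tool goes at most 41.7 mm and 7.16 degrees, less where a joint would pass 70% of its speed; a pose out of reach is approached as far as the arm can. A call with a gripper value outside its range is refused whole. "fingers" is the opening in per cent of the stroke, from 0 (shut) to 100 (fully open), set as the call begins (left out, the last holds). The fingers move at their own pace and stop on an object; "squeeze" is the grip in N (left out, the last holds). Time passes only in rows, so rows that do not move let the fingers close. It gives the time, the measured TCP pose, the force, the opening and the grip force at its end, in the units of the state.
- r.read_state(): the state, without advancing time (a new reading comes with each control period).
- r.camera(name): name is "scene" or "side" or "wrist"; returns the picture (400x640x3 uint8, red, green, blue); there is no depth.
- r.camera_info(name): a dict with "fx", "fy", "cx", "cy" (pixels), "origin" and "attitude" of the camera in the world. Camera axes: x right, y up, looking along -z (the intrinsics and any distortion apply to the point x, -y, -z); pixel columns grow to the right and rows downward; lengths in m; the calibration is good to about 2 mm. A picture is of the moment at which its call begins: read the wrist's pose just before it. camera_info takes no time and is no camera call; for the wrist camera it gives the pose at the moment of the call.
- r.close_job(): hands the job in; it is judged then, once.
The state is a dict: "time": time; "joint_positions": joint angles; "joint_vel": joint speeds; "joint_torque": joint torques, N m; "ee_pos": TCP position; "eef_rot": TCP orientation; "ft_force": force on the tool from outside, world axes, zero at the start; "torque": the same for the moment, N m; "width": finger opening in m; "grip_force": force on a finger pad.
Only numpy, scipy, OpenCV 4.12 (cv2) and the standard library are available. Lean on these libraries where they do the work, as an engineer would, in place of code of your own. Each camera call takes 0.05 s, during which the arm holds its last target. There are 200 camera calls.

TASK

The reagent cartridge in the dock is spent. Lift it out and push it down through the spring flap of the used-cartridge bin, so that it drops right inside and the flap swings shut behind it; then set the fresh cartridge from the bench upright and fully home in the dock's bay. Keep the fresh cartridge upright all the way, and leave everything else on the bench where it is.

Things in the scene. Friction and masses are not known exactly. Their poses are not given: they have to be found in the camera images.
- spent_center (a point): The spent reagent cartridge: the one standing in the dock's bay at the start. White body 120 x 46 x 56 mm (x, y, z), grip rib along its top 80 mm long (x), 18 thick (y), 34 tall; 90 mm tall in all, 0.25-0.36 kg. Point: its centre, 45 mm above its underside; the rib runs from 11 to 45 mm above the point. z up, x the long direction, ends alike.
- fresh_center (a point): The fresh reagent cartridge: same make, standing on the bench at the start. White body 120 x 46 x 56 mm (x, y, z), grip rib along its top 80 mm long (x), 18 thick (y), 34 tall; 90 mm tall in all, 0.25-0.36 kg. Point: its centre, 45 mm above its underside; the rib runs from 11 to 45 mm above the point. z up, x the long direction, ends alike.
- bin: Used-cartridge bin, fixed to the bench: grey tub 200 x 162 x 225 mm tall (its x, y, z), dark lid. Centred in the lid a straight-sided mouth 150 mm (x) by 108 mm (y), closed by the steel flap. Inner floor 6 mm above the bench. Origin: centre of the underside.
- bin_mouth (a point): Centre of the bin's mouth, level with the lid's top, 225 mm above the bench. A cartridge goes in upright, its long side along the bin's x, and falls when let go with its rib's foot 10 to 20 mm below the lid's top. If the flap's edge holds it up, push its rib on down with the shut fingers, some 40 mm below the lid's top; the flap swings shut by itself behind it.
- flap (a joint): The bin's spring-return flap: steel plate 144 x 102 x 3 mm in the mouth, its top 7.5 mm below the lid's top, hinged along the mouth's long side towards the bin's -y, swinging down into the bin. Rad: 0 shut, stop at 1.5 (hanging down). Its spring (0.22 N m shut, 0.25 open) carries a cartridge's weight: one set down on it stays there and must be pushed, with under 10 N.
- dock: Reagent dock, fixed: low module 260 x 120 mm (x, y). In its top, 66 mm above the bench, an open bay 129 x 55 mm (x, y), 22 deep, 5 mm chamfer at the mouth, takes one upright cartridge, long side along the dock's x. From 75 to 135 mm towards +x a rear housing, 106 mm tall; towards -x a panel with a screen, 70 mm tall. Origin: under the bay's centre, on the bench.
- bay_floor (a point): Centre of the bay's floor, 44 mm above the bench; x along the bay. A cartridge fully home has its centre 45 mm above this point.
- tube_rack: leave alone: rack of capped sample tubes, grey plastic, 70 x 200 x 86 mm tall, long side along its y, towards the far edge of the bench; origin: centre of its underside.
- tip_box: leave alone: pipette-tip box with a clear lid, 122 x 84 x 72 mm tall, towards the far edge; origin: centre of its underside.
- buffer_bottle: leave alone: round white bottle, 64 mm diameter, 130 mm tall, towards the far edge, in the middle; origin: centre of its underside.
- bead_jar: leave alone: small amber jar, 44 mm diameter, 55 mm tall, between the left and middle places; origin: centre of its underside.
- stain_jar: leave alone: small clear jar with a black cap, 44 mm diameter, 62 mm tall, between the middle and right places; origin: centre of its underside.
- mouse: leave alone: computer mouse, 104 x 58 x 33 mm tall, near the robot; origin: centre of its underside.
- pipette: leave alone: hand pipette lying down, 245 x 44 x 26 mm tall, along its x, near the robot; origin: centre of its underside.
There are look-alikes about, which are no part of the job. What is shaped like the part that bears spent_center but pink is not meant.

How it is judged:
By the outcome, as a careful person would: the job done as asked, in the order asked, and still so for the second after the job is handed in, with the robot touching nothing.
It also fails if it takes over 72 s, if anything falls off the work surface, if the arm or the gripper's body presses on something with over 40 N, if the wrist force passes 120 N, or if a joint passes its speed limit or range.

## Working session

There is one attempt and no reset: what is moved stays moved. The work goes in short steps, Python scripts to look and compute and a tool call to move; the robot and the scene stay as the last step left them, time stands still between calls to the robot, and variables do not carry over. Pictures are saved under pics/ and viewed, at most 10 in all, crops included, and the job is handed in when it is done.

Besides the shell and the picture viewer there is one more tool, called after "Request:" in YAML: its name, and indented under it one key for each argument. arm_command: Moves the arm, as the interface text tells. Its arguments: {"type":"object","properties":{"moves":{"type":"array"},"fingers":{"type":"number"},"squeeze":{"type":"number"}},"required":["moves"]}

```bash
mkdir -p pics; python3 - <<'E'
from bench import r
import cv2
for n in("scene","side"):
    im=r.camera(n); cv2.imwrite(f"pics/{n}0.png",im[:,:,::-1]); print(n,r.camera_info(n))
s=r.read_state(); print(s["time"],s["ee_pos"],s["eef_rot"],r.camera_info("wrist"))
E
```

```text
scene {'fx': 465.1390419113445, 'fy': 465.1390419113445, 'cx': 317.469128952878, 'cy': 199.42724864354207, 'origin': array([1.60524216, 0.23057549, 0.83010465]), 'attitude': array([0.29067212, 0.38408765, 0.68494722, 0.54665683])}
side {'fx': 392.0048567775106, 'fy': 392.0048567775106, 'cx': 317.87758125957373, 'cy': 201.49664212794863, 'origin': array([0.36639179, 0.76039392, 0.80315967]), 'attitude': array([-0.04957094,  0.43890409,  0.88904749, -0.12041795])}
0.1 [ 0.15863741 -0.60417154  0.22183658] [ 9.91767231e-01  1.28052160e-01 -1.08495988e-04 -6.26586355e-04] {'fx': 318.9606533630207, 'fy': 318.9606533630207, 'cx': 317.58616650142494, 'cy': 201.82140360511318, 'origin': array([ 0.24003853, -0.58302884,  0.38374452]), 'attitude': array([-0.12033434,  0.09364644, -0.60363408,  0.7825445 ])}
```

View pics/scene0.png

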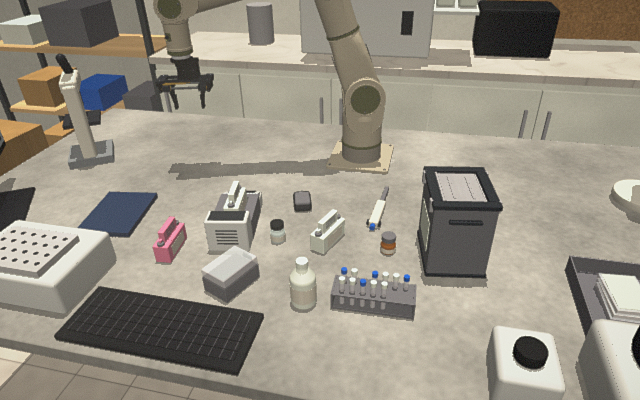

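View pics/side0.png

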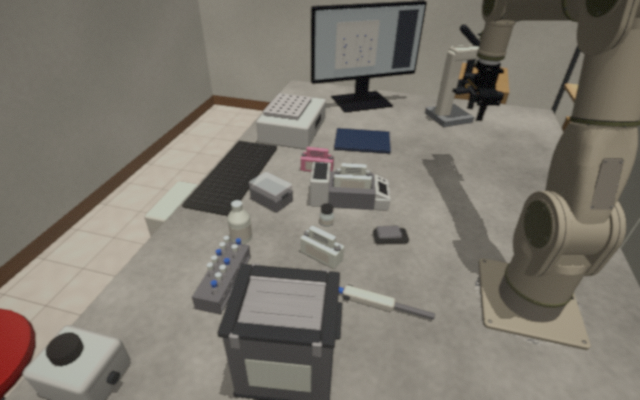

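Candidates (scene pixels): white cartridge in the dock at (235,195), white one on the bench at (328,232), and a pink one on the bench at (170,240). The dock one is the spent cartridge because it stands in the bay, the free-standing white one is the fresh one, and the pink one is the look-alike. The bin is at (458,220), and the dock housing faces the scene camera. I'll confirm this in an enlarged crop.

```bash
python3 - <<'E'
import cv2,numpy as np
S=cv2.imread("pics/scene0.png");D=cv2.imread("pics/side0.png")
def t(im,x,y,w=100,h=75):
    k=400//w; o=cv2.resize(im[y:y+h,x:x+w],(400,300),interpolation=cv2.INTER_CUBIC)
    for i in range(0,w):
        if (x+i)%10==0: cv2.line(o,(int(i*400/w),0),(int(i*400/w),6),(0,0,255),1); cv2.putText(o,str(x+i),(int(i*400/w),16),0,.33,(0,0,255),1)
    for j in range(0,h):
        if (y+j)%10==0: cv2.line(o,(0,int(j*300/h)),(6,int(j*300/h)),(0,0,255),1); cv2.putText(o,str(y+j),(8,int(j*300/h)+4),0,.33,(0,0,255),1)
    return o
cv2.imwrite("pics/c1.png",np.vstack([np.hstack([t(S,190,178),t(S,295,190)]),np.hstack([t(S,410,155),t(D,300,150)])]))
cv2.imwrite("pics/c2.png",np.hstack([t(D,290,215),t(D,215,250,140,105)]))
E
```

```text
(no output)
```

View pics/c1.png

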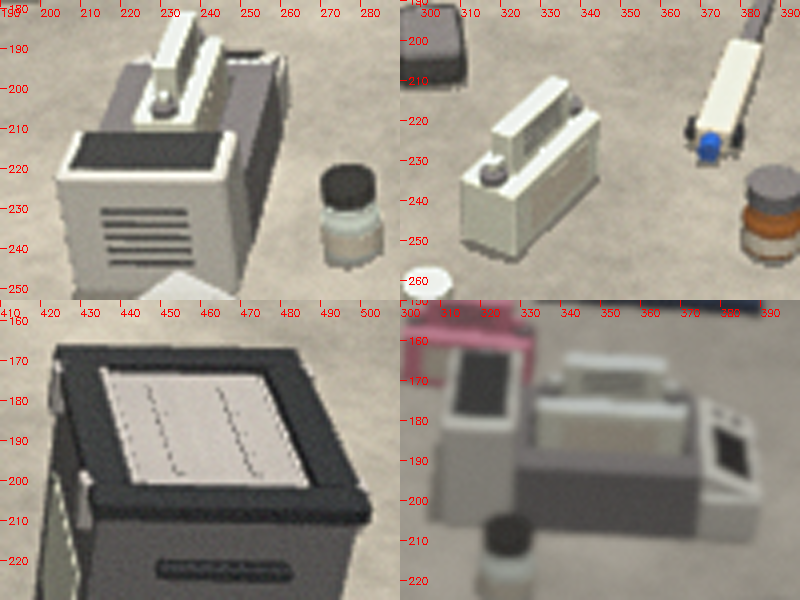

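View pics/c2.png

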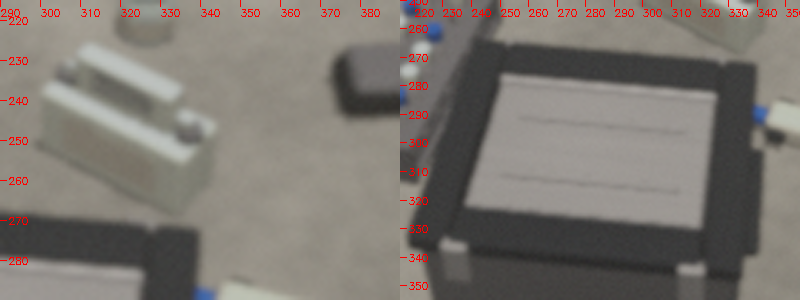

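The crop confirms it: the spent cartridge is in the dock bay (rib at (233,187)), the fresh one stands free at (328,232), and the bin mouth runs from (434,171) to (488,202). Next I fit the poses from these corners.

```bash
cat >h.py <<'E'
import numpy as np
from scipy.spatial.transform import Rotation as R
from scipy.optimize import least_squares
from bench import r
def proj(ci,P):
    p=(np.atleast_2d(P)-ci["origin"])@R.from_quat(ci["attitude"]).as_matrix()
    return np.c_[ci["cx"]+ci["fx"]*p[:,0]/-p[:,2], ci["cy"]-ci["fy"]*p[:,1]/-p[:,2]]
def fit(obs,x0):
    "obs: list of (camera_info, [(u,v,x,y,z mm)...]); returns x,y,yaw"
    def f(q):
        e=[]
        for ci,l in obs:
            a=np.array(l,float); c,s=np.cos(q[2]),np.sin(q[2]); m=a[:,2:]/1000
            P=np.c_[q[0]+c*m[:,0]-s*m[:,1],q[1]+s*m[:,0]+c*m[:,1],m[:,2]]
            e.append((proj(ci,P)-a[:,:2]).ravel())
        return np.concatenate(e)
    k=least_squares(f,x0,loss="soft_l1"); return k.x.round(4),np.abs(f(k.x)).round(1)
E
python3 - <<'E'
from h import *
S,D=r.camera_info("scene"),r.camera_info("side")
print("spent",fit([(S,[(228.8,191,40,-9,134),(233,192.3,40,9,134),(235,180.5,-40,-9,134),(238.8,182,-40,9,134),(211,211,75,-60,106),(250,210.5,75,60,106),(204.5,223,135,-60,106),(246,223,135,60,106)]),
 (D,[(341.5,163.5,40,-9,134),(366,163.5,-40,-9,134),(342.5,166.5,40,9,134),(366.8,167,-40,9,134),(335,175.8,60,23,100),(372,175.8,-60,23,100)])],[.6,-.2,0]))
print("fresh",fit([(S,[(310.3,235.5,60,-23,56),(324.3,240,60,23,56),(344.5,218.8,-60,23,56),(318.3,222,40,-9,90),(322,224.3,40,9,90),(338,211.8,-40,9,90),(333,209.3,-40,-9,90),(324.3,254.5,60,23,0),(310.3,250,60,-23,0)]),
 (D,[(300,236.3,60,23,56),(336.3,255,-60,23,56),(343.8,246.3,-60,-23,56),(335,268,-60,23,0),(310,228,40,9,90),(330,240.8,-40,9,90),(335.5,237.5,-40,-9,90)])],[.6,.1,0]))
for a,b in((75,54),(54,75)):
  print("bin",a,fit([(S,[(434.5,171.3,-a,-b,225),(477,173,-a,b,225),(488,201.8,a,b,225),(442.5,201.3,a,-b,225)]),
   (D,[(250.7,276.3,a,-b,225),(326,283.3,-a,-b,225),(320,330.5,-a,b,225),(237.8,322.5,a,b,225)])],[.55,.35,0]))
E
```

```text
spent (array([ 0.5188, -0.3001,  0.1949]), array([0.9, 1.8, 1.1, 0.5, 1.7, 1.6, 0.4, 3.1, 2. , 3.4, 0.7, 2.8, 0.7,
       3.4, 1.2, 3.2, 0.3, 0.7, 0.1, 0.5, 1.4, 0.7, 0.5, 0. , 0.8, 1. ,
       0.3, 2.9]))
fresh (array([ 0.5505, -0.0087, -0.3267]), array([0.4, 2. , 0.3, 1.4, 0.9, 1.7, 0.6, 0.6, 1.3, 1. , 0.1, 2.4, 0.5,
       1.7, 0. , 0. , 0.2, 0.7, 2. , 1.3, 1.7, 0.2, 0.4, 1.1, 1.3, 1.7,
       3.3, 0.4, 1.5, 0.9, 0.4, 1.4]))
bin 75 (array([0.5358, 0.3343, 0.145 ]), array([1.2, 2.5, 0.1, 3.2, 1.5, 1.7, 0.9, 2.6, 0.9, 2.4, 0.6, 1.6, 0.3,
       0. , 3.8, 1.6]))
bin 54 (array([0.5449, 0.3299, 0.3348]), array([10.6,  5.4,  2.8,  0.2,  9.2,  7.5,  5.5,  2.7,  0.7,  8.2, 19.9,
       17.5,  9.4,  0.9,  8.3, 12.4]))
```

```bash
cat >>h.py <<'E'
def go(x,y,z,yaw):
    "turn about tool z (deg), then shift in tool axes (cm) after that turn, from commanded~measured pose"
    s=r.read_state(); A=R.from_quat(s["eef_rot"]); tx=A.as_matrix()[:,0]
    d=(yaw-np.arctan2(tx[1],tx[0])+np.pi/2)%np.pi-np.pi/2
    B=R.from_rotvec([0,0,d])*A
    print("t",round(s["time"],2),"pos",s["ee_pos"].round(4),"turn",round(-np.degrees(d),2),"shift",(B.inv().apply(np.array([x,y,z])-s["ee_pos"])*100).round(2),"j",s["joint_positions"].round(2),"F",s["ft_force"].round(1))
E
python3 -c "
from h import *
go(.519,-.300,.22,.195)"
```

```text
t 0.1 pos [ 0.1586 -0.6042  0.2218] turn 3.54 shift [ 41.25 -22.86   0.21] j [ 1.29  0.33 -0.06  1.46  0.02  1.35 -0.09] F [-0.   0.3  0.1]
```

Request:
arm_command:
  moves: [0,0,0,3.5,3,-1.65,0,0,3,-1.65,0,0,3,-1.65,0,0,3,-1.65,0,0,3,-1.65,0,0,3,-1.65,0,0,3,-1.65,0,0,3,-1.65,0,0,3,-1.65,0,0,3,-1.65,0,0,3,-1.65,0,0]
  fingers: 60

```text
time: 1.1
ee_pos: [0.448, -0.361, 0.2223]
eef_rot: [0.995, 0.098, -0.0, -0.0]
ft_force: [1.2, -0.4, -0.3]
width: 0.0518
grip_force: 0.0
```

Request:
arm_command:
  moves: [3,-1.65,0,0,3,-1.65,0,0,2.2,-1.4,0,0,0,0,0,0,0,0,0,0]

```text
time: 1.52
ee_pos: [0.5194, -0.2985, 0.222]
eef_rot: [0.995, 0.099, -0.0, -0.0]
ft_force: [-1.1, 1.1, 0.4]
width: 0.0527
grip_force: 0.0
```

```bash
python3 - <<'E'
from h import *
import cv2
go(.519,-.300,.22,.195)
ci=r.camera_info("wrist"); im=r.camera("wrist"); np.save("w1.npy",ci,allow_pickle=True)
cv2.imwrite("pics/w1.png",im[:,:,::-1])
c,s=np.cos(.195),np.sin(.195)
for p in((40,9),(40,-9),(-40,9),(-40,-9)):
    m=np.array(p)/1000; print(p,proj(ci,[.5188+c*m[0]-s*m[1],-.3001+s*m[0]+c*m[1],.134]).round(0))
E
```

```text
t 1.52 pos [ 0.5194 -0.2985  0.222 ] turn 0.24 shift [-0.07  0.14  0.2 ] j [ 0.72  0.3  -0.34  1.52  0.1   1.34 -1.  ] F [-1.1  1.1  0.4]
(40, 9) [[308. 161.]]
(40, -9) [[331. 161.]]
(-40, 9) [[309. 252.]]
(-40, -9) [[330. 252.]]
```

View pics/w1.png

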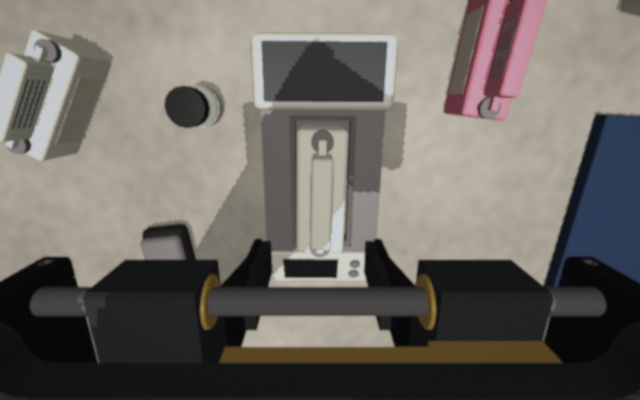

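The wrist view shows the rib from (322,157) to (320,248). That is within 3 mm of the fit and centred between the fingers, so I descend and grip.

Request:
arm_command:
  moves: [0.2,0.1,1,0.5,0,0,2,0,0,0,2,0,0,0,2,0,0,0,2,0,0,0,1.5,0,0,0,1.2,0,0,0,0,0,0,0,0,0]

```text
time: 2.32
ee_pos: [0.5199, -0.3014, 0.1051]
eef_rot: [0.996, 0.093, -0.0, -0.0]
ft_force: [0.9, 0.4, -0.1]
width: 0.0522
grip_force: 0.0
```

Request:
arm_command:
  moves: [0,0,0,0,0,0,0,0,0,0,0,0,0,0,0,0,0,0,0,0,0,0,0,0,0,0,0,0,0,0,0,0]
  fingers: 0
  squeeze: 30

```text
time: 2.98
ee_pos: [0.5207, -0.3009, 0.1057]
eef_rot: [0.996, 0.093, 0.0, 0.0]
ft_force: [-0.7, -0.7, 2.0]
width: 0.018
grip_force: 30.0
```

Request:
arm_command:
  moves: [0,0,-0.7,0,0,0,-1.3,0,0,0,-1.8,0,0,0,-2,0,0,0,-2,0,0,0,-2,0,0,0,-2,0,0,0,-2,0,0,0,-2,0,0,0,-2,0,0,0,-2,0,0,0,-1.7,0]

```text
time: 3.98
ee_pos: [0.5205, -0.3006, 0.3232]
eef_rot: [0.996, 0.093, 0.001, 0.0]
ft_force: [0.5, -0.7, -3.1]
width: 0.0178
grip_force: 30.0
```

```bash
python3 - <<'E'
from h import *
import cv2
go(.536,.334,.32,.145); print(r.read_state()["width"])
ci=r.camera_info("wrist"); np.save("w2.npy",ci,allow_pickle=True)
cv2.imwrite("pics/w2.png",r.camera("wrist")[:,:,::-1])
E
```

```text
t 3.98 pos [ 0.5205 -0.3006  0.3232] turn 2.42 shift [ 10.7  -62.57   0.28] j [ 0.72  0.27 -0.34  1.35  0.09  1.54 -1.  ] F [ 0.5 -0.7 -3.1]
0.01779123817318524
```

Request:
arm_command:
  moves: [0,0,0,2.4,0.25,-1.5,0,0,0.45,-2.5,0,0,0.5,-3,0,0,0.5,-3,0,0,0.5,-3,0,0,0.5,-3,0,0,0.5,-3,0,0,0.5,-3,0,0,0.5,-3,0,0,0.5,-3,0,0,0.5,-3,0,0]

```text
time: 5.03
ee_pos: [0.5264, 0.0155, 0.3206]
eef_rot: [0.997, 0.073, -0.0, 0.0]
ft_force: [0.3, 0.3, -2.7]
width: 0.018
grip_force: 30.0
```

Request:
arm_command:
  moves: [0.5,-3,0,0,0.5,-3,0,0,0.5,-3,0,0,0.5,-3,0,0,0.5,-3,0,0,0.5,-3,0,0,0.5,-3,0,0,0.5,-3,0,0,0.5,-2.5,0,0,0.4,-2,0,0,0.2,-1.5,0,0,0,0,0,0]

```text
time: 6.03
ee_pos: [0.532, 0.3217, 0.3199]
eef_rot: [0.997, 0.075, -0.001, -0.001]
ft_force: [-0.9, 0.1, -2.5]
width: 0.0175
grip_force: 30.0
```

```bash
python3 - <<'E'
from h import *
import cv2
go(.536,.334,.32,.145); print(r.read_state()["width"])
ci=r.camera_info("wrist"); np.save("w3.npy",ci,allow_pickle=True)
a=r.camera("wrist")[:,:,::-1];b=r.camera("side")[:,:,::-1]
cv2.imwrite("pics/side3.png",b)
c,s=np.cos(.145),np.sin(.145)
for m in((.075,.054),(.075,-.054),(-.075,.054),(-.075,-.054)): print(m,proj(ci,[.536+c*m[0]-s*m[1],.334+s*m[0]+c*m[1],.225]).round(0))
cv2.imwrite("pics/w3.png",a)
E
```

```text
t 6.03 pos [0.532  0.3217 0.3199] turn 0.34 shift [ 0.57 -1.16 -0.01] j [-0.09  0.38 -0.73  1.27  0.25  1.58 -2.2 ] F [-0.9  0.1 -2.5]
0.017463214764589882
(0.075, 0.054) [[233. 105.]]
(0.075, -0.054) [[374. 106.]]
(-0.075, 0.054) [[246. 277.]]
(-0.075, -0.054) [[364. 277.]]
```

View pics/w3.png

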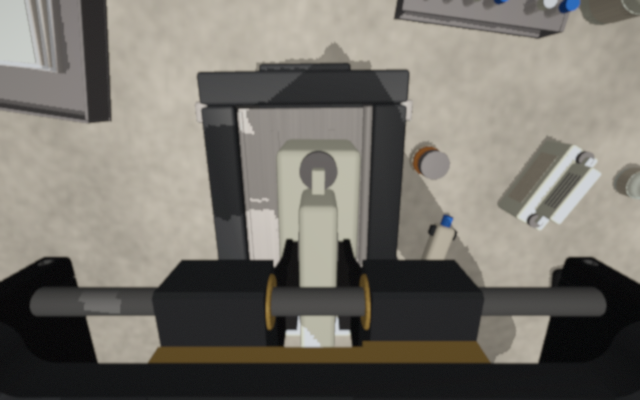

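The mouth edges (top row 106, columns 237 to 374) match the prediction, so the bin pose holds. The cartridge hangs straight. Now I centre it and push down.

Request:
arm_command:
  moves: [0.5,-1.1,0,0.3,0,0,1,0,0,0,1.5,0,0,0,1.5,0,0,0,1.2,0,0,0,1,0,0,0,1,0,0,0,1,0,0,0,1,0,0,0,1,0,0,0,0.6,0,0,0,0,0]

```text
time: 7.13
ee_pos: [0.5371, 0.3286, 0.2103]
eef_rot: [0.998, 0.07, -0.001, 0.001]
ft_force: [-0.3, 3.6, -3.8]
width: 0.0181
grip_force: 30.0
```

```bash
python3 -c "
from h import *
go(.536,.334,.212,.145); print(r.read_state()['width'])"
```

```text
t 7.13 pos [0.5371 0.3286 0.2103] turn -0.29 shift [-0.03 -0.55 -0.17] j [-0.09  0.44 -0.71  1.43  0.29  1.38 -2.25] F [-0.3  3.6 -3.8]
0.01814803591083369
```

Request:
arm_command:
  moves: [0,0,0,0,0,0,0,0,0,0,0,0,0,0,0,0,0,0,0,0,0,0,0,0,0,0,0,0,0,0,0,0]
  fingers: 45

```text
time: 7.8
ee_pos: [0.5378, 0.3291, 0.2126]
eef_rot: [0.998, 0.07, 0.0, 0.0]
ft_force: [0.9, -0.2, -0.0]
width: 0.0389
grip_force: 0.0
```

Request:
arm_command:
  moves: [0,0,-1,0,0,0,-2,0,0,0,-2.5,0,0,0,-2.5,0,0,0,-2,0,0,0,0,0]

```text
time: 8.3
ee_pos: [0.5385, 0.3304, 0.3181]
eef_rot: [0.998, 0.07, 0.003, -0.002]
ft_force: [-0.2, 1.1, 0.3]
width: 0.0394
grip_force: 0.0
```

```bash
python3 - <<'E'
from h import *
import cv2
go(.536,.334,.32,.145)
w=r.camera("wrist")[60:300,180:440,::-1]; b=r.camera("scene")[100:260,360:560,::-1]
cv2.imwrite("pics/r1.png",np.hstack([cv2.resize(w,(400,369)),cv2.resize(b,(400,369))]))
E
```

```text
t 8.3 pos [0.5385 0.3304 0.3181] turn -0.3 shift [-0.19 -0.39 -0.19] j [-0.11  0.4  -0.72  1.26  0.26  1.57 -2.22] F [-0.2  1.1  0.3]
```

View pics/r1.png

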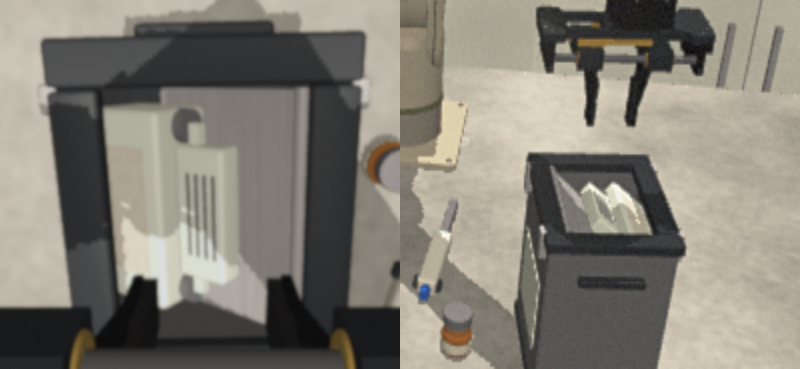

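The spent cartridge has tipped and hangs on the flap's edge. In the left crop its rib is at (210,210), wrist pixel (317,197). The flap is hinged on the right side (bin -y), so I need to push the rib down with the fingers shut.

```bash
python3 - <<'E'
from h import *
ci=r.camera_info("wrist")
def ray(u,v,z):
    d=R.from_quat(ci["attitude"]).apply([(u-ci["cx"])/ci["fx"],-(v-ci["cy"])/ci["fy"],-1]); return ci["origin"]+d*(z-ci["origin"][2])/d[2]
def tub(X,Y): return 180+X*.65,60+Y*.65
b=np.array([.536,.334]);c,s=np.cos(.145),np.sin(.145)
for n,p in dict(ribL=(183,215),ribR=(236,215),ribtop=(210,145),ribbot=(215,285),bodyL=(110,200)).items():
  for z in(.22,.19):
    q=ray(*tub(*p),z); d=q[:2]-b; print(n,z,q.round(3),"bin xy",(c*d[0]+s*d[1]).round(3),(-s*d[0]+c*d[1]).round(3))
S=r.camera_info("scene")
# reproject to see scene pixel of rib centre for heights
for z in(.24,.22,.2,.18): print(z,proj(S,ray(*tub(210,215),z)).round(0), "crop",((proj(S,ray(*tub(210,215),z))-[360,100])*[2,2.306]+[400,0]).round(0))
E
```

```text
ribL 0.22 [0.541 0.346 0.22 ] bin xy 0.007 0.011
ribL 0.19 [0.531 0.347 0.19 ] bin xy -0.003 0.013
ribR 0.22 [0.545 0.317 0.22 ] bin xy 0.006 -0.018
ribR 0.19 [0.536 0.315 0.19 ] bin xy -0.003 -0.019
ribtop 0.22 [0.581 0.337 0.22 ] bin xy 0.045 -0.004
ribtop 0.19 [0.576 0.336 0.19 ] bin xy 0.04 -0.004
ribbot 0.22 [0.502 0.323 0.22 ] bin xy -0.035 -0.006
ribbot 0.19 [0.488 0.321 0.19 ] bin xy -0.049 -0.006
bodyL 0.22 [0.544 0.386 0.22 ] bin xy 0.015 0.05
bodyL 0.19 [0.535 0.391 0.19 ] bin xy 0.007 0.057
0.24 [[461. 181.]] crop [[602. 187.]]
0.22 [[460. 187.]] crop [[599. 200.]]
0.2 [[458. 192.]] crop [[596. 212.]]
0.18 [[457. 197.]] crop [[594. 224.]]
```

Request:
arm_command:
  moves: [-0.2,0,0,0,0,0,1,0,0,0,1.5,0,0,0,1.5,0,0,0,1.5,0,0,0,1.5,0,0,0,1.5,0,0,0,1.2,0,0,0,1,0,0,0,1,0,0,0,0.5,0]
  fingers: 0

```text
time: 9.32
ee_pos: [0.5352, 0.3293, 0.1891]
eef_rot: [0.998, 0.07, -0.001, -0.0]
ft_force: [-0.2, 0.6, 0.7]
width: 0.0007
grip_force: 0.0
```

```bash
python3 - <<'E'
from h import *
import cv2
go(.536,.331,.185,.145)
cv2.imwrite("pics/sc5.png",r.camera("scene")[:,:,::-1])
E
```

```text
t 9.32 pos [0.5352 0.3293 0.1891] turn -0.26 shift [ 0.11 -0.16  0.41] j [-0.09  0.45 -0.71  1.47  0.29  1.34 -2.25] F [-0.2  0.6  0.7]
```

Request:
arm_command:
  moves: [0,0,0.5,0,0,0,0.6,0,0,0,0.5,0,0,0,0,0]

```text
time: 9.7
ee_pos: [0.5357, 0.3294, 0.1742]
eef_rot: [0.998, 0.07, 0.0, -0.0]
ft_force: [-0.1, 3.4, 1.3]
width: 0.0002
grip_force: 1.9
```

Request:
arm_command:
  moves: [0,0,-1.5,0,0,0,-2,0,0,0,-2.5,0,0,0,-2.5,0,0,0,-2.5,0,0,0,-2.5,0,0,0,-1.5,0,0,0,0,0,0,0,0,0]

```text
time: 10.45
ee_pos: [0.5359, 0.3289, 0.3249]
eef_rot: [0.998, 0.07, 0.0, -0.0]
ft_force: [-0.8, -0.7, -0.8]
width: 0.0007
grip_force: 0.0
```

```bash
python3 - <<'E'
from h import *
import cv2
go(.5505,-.0087,.32,-.3267)
w=r.camera("wrist")[60:300,180:440,::-1]; b=r.camera("scene")[100:260,360:560,::-1]
cv2.imwrite("pics/r2.png",np.hstack([cv2.resize(w,(400,369)),cv2.resize(b,(400,369))]))
E
```

```text
t 10.45 pos [0.5359 0.3289 0.3249] turn 26.72 shift [12.22 31.51  0.51] j [-0.11  0.4  -0.72  1.25  0.26  1.59 -2.22] F [-0.8 -0.7 -0.8]
```

View pics/r2.png

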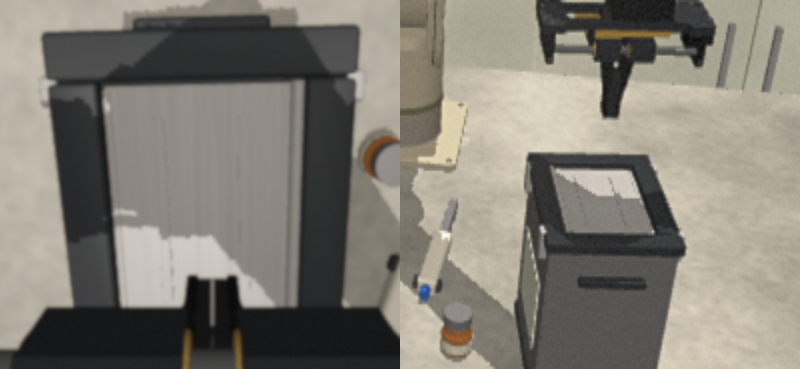

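The flap is shut and the mouth is clear, so the spent cartridge is inside. Next is the fresh one.

Request:
arm_command:
  moves: [0,0,0,6.7,0,0,0,6.7,0,0,0,6.7,0,0,0,6.6,0.6,1.5,0,0,0.9,2.3,0,0,1,2.6,0,0,1,2.6,0,0,1,2.6,0,0,1,2.6,0,0,1,2.6,0,0,1,2.6,0,0]
  fingers: 60

```text
time: 11.55
ee_pos: [0.5543, 0.1203, 0.322]
eef_rot: [0.991, -0.137, -0.002, 0.002]
ft_force: [0.8, 0.2, -0.1]
width: 0.0516
grip_force: 0.0
```

Request:
arm_command:
  moves: [1,2.6,1,0,1,2.6,1.5,0,1,2.6,2,0,1,2.6,2,0,0.7,1.7,2,0,0,0,2,0,0,0,1.5,0,0,0,0,0,0,0,0,0]

```text
time: 12.3
ee_pos: [0.5659, -0.0076, 0.2026]
eef_rot: [0.991, -0.137, -0.002, 0.002]
ft_force: [-0.0, 0.0, 0.3]
width: 0.0522
grip_force: 0.0
```

```bash
python3 - <<'E'
from h import *
import cv2
go(.5505,-.0087,.2,-.3267)
ci=r.camera_info("wrist"); im=r.camera("wrist")[:,:,::-1]; cv2.imwrite("pics/w6.png",im)
c,s=np.cos(-.3267),np.sin(-.3267)
o=im.copy()
for m,z in[((sx*.04,sy*.009),.09) for sx in(1,-1) for sy in(1,-1)]+[((sx*.06,sy*.023),.056) for sx in(1,-1) for sy in(1,-1)]:
    u,v=proj(ci,[.5505+c*m[0]-s*m[1],-.0087+s*m[0]+c*m[1],z])[0]; print(m,u.round(),v.round())
    cv2.drawMarker(o,(int(round(u)),int(round(v))),(0,0,255),0,5,1)
cv2.imwrite("pics/w6o.png",cv2.resize(o[80:330,180:460],(560,500)))
E
```

```text
t 12.3 pos [ 0.5659 -0.0076  0.2026] turn 2.95 shift [-1.43  0.6   0.27] j [ 0.21  0.24 -0.33  1.63  0.08  1.29 -1.98] F [-0.   0.   0.3]
(0.04, 0.009) 315.0 170.0
(0.04, -0.009) 336.0 171.0
(-0.04, 0.009) 311.0 253.0
(-0.04, -0.009) 330.0 254.0
(0.06, 0.023) 302.0 141.0
(0.06, -0.023) 350.0 144.0
(-0.06, 0.023) 298.0 254.0
(-0.06, -0.023) 341.0 256.0
```

View pics/w6o.png

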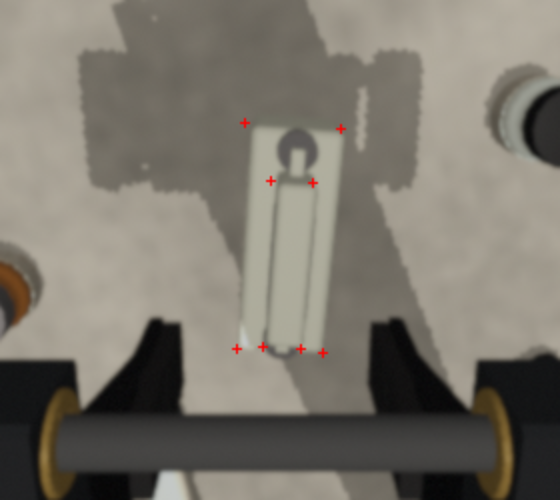

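```bash
python3 - <<'E'
from h import *
ci=r.camera_info("wrist")
L=[(254,125,60,23,56),(344,131,60,-23,56),(242,347,-60,23,56),(322,352,-60,-23,56),(277,181,40,9,90),(316,184,40,-9,90),(268,346,-40,9,90),(304,349,-40,-9,90)]
q,e=fit([(ci,[(180+a/2,80+b/2,x,y,z) for a,b,x,y,z in L])],[.55,-.01,-.33]); print(q,e)
go(q[0],q[1],.062,q[2])
E
```

```text
[ 0.55   -0.0104 -0.3351] [2.  0.4 0.6 0.5 1.4 1.1 1.3 0.8 0.  0.3 0.9 0.  0.6 0.1 0.2 0.6]
t 12.35 pos [ 0.5667 -0.0074  0.2038] turn 3.45 shift [-1.45  0.77 14.19] j [ 0.21  0.24 -0.33  1.63  0.08  1.29 -1.98] F [0.1 0.6 0.7]
```

Request:
arm_command:
  moves: [-0.7,0.4,0,3.4,-0.7,0.4,1,0,0,0,1.5,0,0,0,2,0,0,0,2,0,0,0,2,0,0,0,2,0,0,0,2,0,0,0,1.2,0,0,0,0.5,0,0,0,0,0,0,0,0,0]

```text
time: 13.35
ee_pos: [0.5515, -0.0114, 0.0629]
eef_rot: [0.986, -0.166, -0.0, 0.002]
ft_force: [0.7, 0.5, 0.8]
width: 0.0522
grip_force: 0.0
```

```bash
python3 - <<'E'
from h import *
import cv2
go(.55,-.0104,.062,-.3351)
g=cv2.imread("pics/w1.png",0).astype(int); ci=np.load("w1.npy",allow_pickle=True).item()
print("col314-328 rows100-260 step2",g[100:262:2,314:329].mean(1).round().astype(int))
print("col340 body",g[100:262:2,338:343].mean(1).round().astype(int))
print("row190 col 255-390",g[186:195,255:390:2].mean(0).round().astype(int))
c,s=np.cos(.19),np.sin(.19)
for m in((64.5,27.5,66),(64.5,-27.5,66),(60,0,100),(40,0,134),(-40,0,134),(75,0,106),(135,0,106),(0,60,66),(0,-60,66),(0,27.5,66),(0,-27.5,66)): print(m,proj(ci,[.5188+(c*m[0]-s*m[1])/1e3,-.3001+(s*m[0]+c*m[1])/1e3,m[2]/1e3]).round(0))
E
```

```text
t 13.35 pos [ 0.5515 -0.0114  0.0629] turn 0.04 shift [-0.18 -0.04  0.09] j [ 0.2   0.34 -0.31  1.82  0.13  1.   -2.07] F [0.7 0.5 0.8]
col314-328 rows100-260 step2 [ 61 139 158 144 124  99  94  91  78  75  85  95  99 112 116 115 104  97
  95  96 115 137 139 138 138 144 157 145 120 126 160 174 177 177 177 177
 177 177 177 177 177 177 177 177 177 177 177 176 176 176 176 176 176 176
 176 176 176 175 176 175 175 175 175 175 175 175 174 174 174 174 174 176
 179 183 181 175 167 153 175 172  75]
col340 body [ 62 139 158 145 126 101  94  91  79  74  84  94  96 107 116 142 168 177
 179 179 179 179 179 179 180 179 179 179 179 179 179 179 178 178 178 178
 178 178 177 177 177 177 177 176 176 176 176 175 175 175 175 177 180 185
 197 202 206 206 206 205 205 205 205 204 204 203 203 203 202 201 200 199
 198 197 196 193 190 203 205 202 194]
row190 col 255-390 [129 130 130 131 124  95  91  91  91  91  91  91  91  91  92  92  92  90
  82  76  77 136 167 176 177 177 177 166 141 167 176 177 177 177 177 177
 177 173 154 157 177 178 178 176 164 132  87 103 104 105 110 109 107 109
 113 109 108 105 110 112 108 108 126 167 172 172 170 169]
(64.5, 27.5, 66) [[292. 123.]]
(64.5, -27.5, 66) [[348. 123.]]
(60, 0, 100) [[320. 131.]]
(40, 0, 134) [[320. 161.]]
(-40, 0, 134) [[319. 252.]]
(75, 0, 106) [[320. 113.]]
(135, 0, 106) [[321.  34.]]
(0, 60, 66) [[261. 187.]]
(0, -60, 66) [[377. 188.]]
(0, 27.5, 66) [[293. 187.]]
(0, -27.5, 66) [[346. 188.]]
```

Request:
arm_command:
  moves: [-0.15,0,0,0,0,0,0,0,0,0,0,0,0,0,0,0,0,0,0,0,0,0,0,0,0,0,0,0,0,0,0,0,0,0,0,0]
  fingers: 0
  squeeze: 30

```text
time: 14.1
ee_pos: [0.5494, -0.011, 0.0619]
eef_rot: [0.986, -0.167, -0.001, 0.002]
ft_force: [-0.2, 0.3, 1.5]
width: 0.0177
grip_force: 29.9
```

Request:
arm_command:
  moves: [0,0,-0.6,0,0,0,-1.3,0,0,0,-1.8,0,0,0,-2,0,0,0,-2,0,0,0,-2,0,0,0,-2,0,0,0,-2,0,0,0,-1.3,0,0,0,0,0]

```text
time: 14.93
ee_pos: [0.5509, -0.0103, 0.2148]
eef_rot: [0.986, -0.166, 0.001, 0.002]
ft_force: [0.7, -0.0, -2.4]
width: 0.0178
grip_force: 29.9
```

```bash
python3 - <<'E'
from h import *
go(.5217,-.3015,.21,.187); print(r.read_state()["width"])
E
```

```text
t 14.93 pos [ 0.5509 -0.0103  0.2148] turn -29.88 shift [-8.28 28.06  0.55] j [ 0.22  0.19 -0.32  1.66  0.07  1.3  -2.02] F [ 0.7 -0.  -2.4]
0.01776728081892555
```

Request:
arm_command:
  moves: [0,0,0,-5,0,0,0,-5,0,0,0,-5,0,0,0,-5,0,0,0,-5,0,0,0,-4.9,-0.3,1,0,0,-0.5,1.7,0,0,-0.6,2,0,0,-0.6,2,0,0,-0.6,2,0,0,-0.6,2,0,0]

```text
time: 15.93
ee_pos: [0.5373, -0.1235, 0.2114]
eef_rot: [0.996, 0.092, -0.002, 0.002]
ft_force: [0.6, -0.0, -4.0]
width: 0.0178
grip_force: 29.9
```

Request:
arm_command:
  moves: [-0.6,2,0,0,-0.6,2,0,0,-0.6,2,0,0,-0.6,2,0,0,-0.6,2,0,0,-0.6,2,0,0,-0.6,2,0,0,-0.5,1.8,0,0,-0.3,1.2,0,0,0,0,0,0,0,0,0,0]

```text
time: 16.85
ee_pos: [0.5202, -0.2983, 0.2122]
eef_rot: [0.996, 0.092, -0.002, 0.001]
ft_force: [0.7, 0.6, -2.2]
width: 0.0177
grip_force: 29.9
```

```bash
python3 - <<'E'
from h import *
go(.5217,-.3015,.106,.187); print(r.read_state()["width"])
E
```

```text
t 16.85 pos [ 0.5202 -0.2983  0.2122] turn -0.14 shift [ 0.13  0.32 10.62] j [ 0.58  0.29 -0.17  1.54  0.06  1.32 -0.98] F [ 0.7  0.6 -2.2]
0.017656102483934615
```

Request:
arm_command:
  moves: [0.15,0.3,0,0,0,0,1.3,0,0,0,1.7,0,0,0,1.7,0,0,0,1.5,0,0,0,1,0,0,0,0,0,0,0,0,0]

```text
time: 17.52
ee_pos: [0.5228, -0.3002, 0.1411]
eef_rot: [0.996, 0.094, -0.001, 0.002]
ft_force: [0.6, 0.1, -3.2]
width: 0.0177
grip_force: 29.9
```

```bash
python3 - <<'E'
from h import *
go(.5217,-.3015,.106,.187)
E
```

```text
t 17.52 pos [ 0.5228 -0.3002  0.1411] turn 0.05 shift [-0.12  0.1   3.51] j [ 0.58  0.35 -0.17  1.62  0.07  1.18 -0.99] F [ 0.6  0.1 -3.2]
```

Request:
arm_command:
  moves: [-0.1,0.1,0.5,0,0,0,0.5,0,0,0,0.5,0,0,0,0.5,0,0,0,0.5,0,0,0,0.4,0,0,0,0.3,0,0,0,0.2,0,0,0,0.1,0,0,0,0,0]

```text
time: 18.35
ee_pos: [0.5218, -0.3022, 0.1061]
eef_rot: [0.996, 0.093, -0.001, 0.002]
ft_force: [0.9, 0.5, -3.0]
width: 0.0176
grip_force: 29.9
```

```bash
python3 - <<'E'
from h import *
go(.5217,-.3015,.106,.187)
E
```

```text
t 18.35 pos [ 0.5218 -0.3022  0.1061] turn 0.01 shift [ 0.01 -0.07  0.01] j [ 0.58  0.38 -0.17  1.65  0.07  1.12 -0.99] F [ 0.9  0.5 -3. ]
```

Request:
arm_command:
  moves: [0,0,0.1,0,0,0,0.1,0,0,0,0,0,0,0,0,0]

```text
time: 18.68
ee_pos: [0.5219, -0.3023, 0.1058]
eef_rot: [0.996, 0.093, -0.001, 0.002]
ft_force: [-6.5, 3.7, 13.8]
width: 0.018
grip_force: 29.9
```

The TCP height relative to the underside gives 0.1058 − 0.0619 = 0.044 m, which is the bay floor. It is home, so I release and back off.

Request:
arm_command:
  moves: [0,0,-0.1,0,0,0,0,0,0,0,0,0,0,0,0,0,0,0,0,0,0,0,0,0]
  fingers: 60

```text
time: 19.18
ee_pos: [0.5217, -0.3021, 0.1048]
eef_rot: [0.996, 0.093, -0.001, 0.002]
ft_force: [0.2, 0.1, 0.5]
width: 0.0481
grip_force: 0.0
```

Request:
arm_command:
  moves: [0,0,-1,0,0,0,-1.5,0,0,0,-2,0,0,0,-2,0,0,0,-2,0,0,0,-2,0,0,0,-2,0,0,0,-2,0,0,0,-1.5,0,-2,0,0,0,-2,0,0,0,0,0,0,0]

```text
time: 20.18
ee_pos: [0.48, -0.3109, 0.2666]
eef_rot: [0.996, 0.092, -0.001, 0.003]
ft_force: [-0.8, -0.1, -0.6]
width: 0.0519
grip_force: 0.0
```

```bash
python3 - <<'E'
from h import *
import cv2
go(.5217,-.3015,.106,.187)
a=r.camera("wrist")[20:320,180:480,::-1];b=r.camera("scene")[160:320,150:510,::-1]
cv2.imwrite("pics/fin.png",np.hstack([cv2.resize(a,(270,270)),cv2.resize(b,(530,270))]))
E
```

```text
t 20.18 pos [ 0.48   -0.3109  0.2666] turn -0.17 shift [ 4.32 -0.23 16.05] j [ 0.63  0.2  -0.16  1.53  0.04  1.41 -0.92] F [-0.8 -0.1 -0.6]
```

View pics/fin.png

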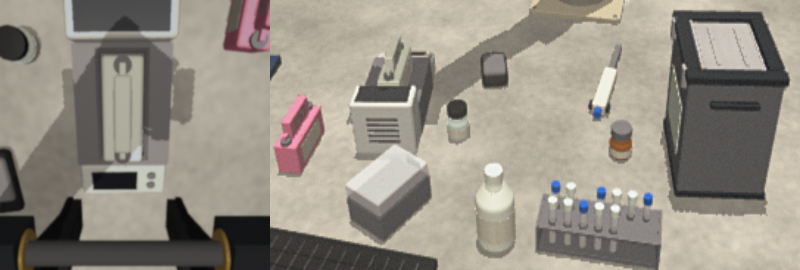

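The fresh cartridge stands level in the bay (rib at (122,105) in the left crop). The flap is shut and everything else is where it was.

```bash
python3 -c "
from bench import r
print(r.close_job())"
```

```text
the job is handed in; nothing more can be done
None
```

The job is handed in at about 20 s: the spent cartridge is in the bin with the flap shut, and the fresh one is upright and fully home in the dock; the spent one caught on the flap's edge, so I pushed it through with the shut fingers.

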